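# Upend a rinsed tumbler onto its drying peg by way of the V-rest

## Task

The tall pale ceramic tumbler (not the glass) stands upright after rinsing: turn it over to dry. First lay it on its side in the middle of the wooden V-rest and let go of it, then take it again and lower it gently, mouth down, over the stout drying peg (not the slim one) until its rim sits flat on the grey collar, and leave it there. Do not shift the loose jar, saucer or tape roll.

Things in the scene. Friction and masses are not known exactly. Their poses are not given: they have to be found in the camera images.
- tumbler: Plain pale off-white (greyish in shade) straight-sided ceramic tumbler without a handle, outer diameter 56 mm, height 120 mm, wall 4 mm (inner diameter 48 mm), closed bottom 6 mm thick, about 0.2 kg. Loose. It starts upright on the worktop. Origin: centre of its underside; +z runs along its axis to the open mouth; x and y mean nothing (round).
- tumbler_mouth (a point): Centre of the tumbler's open rim, 120 mm from its underside along its axis; same axes as the tumbler.
- tumbler_middle (a point): Point on the tumbler's axis halfway up, 60 mm from its underside; same axes.
- v_rest: Fixed pale wooden rest, base board 60 x 110 x 12 mm, with two V blocks across it, 72 mm apart (each 12 mm thick along y, V walls at 45 degrees, tops 50 mm above the worktop and 44 mm wide over all). Origin: centre of the underside; z up; the V groove runs along its y axis and is open at both ends. The tumbler may lie in it with its mouth at either end.
- v_rest_axis (a point): Where the tumbler's middle comes to lie in the V-rest: 71 mm above the worktop, over the centre of the rest; same axes as the rest.
- stout_peg: Fixed drying stand for tumblers: round dark steel foot (diameter 92 mm, 12 mm high), grey collar (diameter 68 mm, its flat top 20 mm above the worktop), and a stout upright wooden peg of diameter 42 mm that rises 75 mm above the collar, its top 14 mm narrowing to diameter 23 mm. Origin: centre of the underside, z up.
- stout_peg_seat (a point): Centre of the top of the stout stand's collar, 20 mm above the worktop, on the peg's axis: where the centre of the tumbler's rim must come. z up.
- stout_peg_tip (a point): Top centre of the stout peg, 95 mm above the worktop.
- slim_peg: Another fixed drying stand with the same foot and collar, but a slim peg of diameter 20 mm rising 110 mm above the collar (top 130 mm above the worktop). Not for this tumbler. The two stands swap places. Origin: centre of the underside.
- glaze_jar: Loose bystander: round glass jar with cream screw lid, diameter 51 mm, 68 mm high. Origin: centre of its underside.
- saucer: Loose bystander: small glazed dish, diameter 80 mm, 26 mm high. Origin: centre of its underside.
- tape: Loose bystander: roll of masking tape lying flat, diameter 96 mm, 20 mm high. Origin: centre of its underside.

How it is judged (in metres and radians):
On the way:
1. the tumbler lies on its side along the V-rest, centred within 25 mm, at rest and let go (angle between tumbler's own z axis and vertical between 1.4 and 1.74 rad and distance between tumbler_middle and v_rest_axis below 0.025 m and angle between the z axis of tumbler and the y axis of v_rest, either way round below 0.15 rad and linear speed of tumbler below 0.02 m/s and contact force between the fingers and tumbler below 0.05 N), for 0.2 s.
At the end, for the whole second after the job is handed in: The tumbler is mouth down over the stout peg, its axis within 4 degrees of vertical, its rim centred within 6 mm and resting on the collar (within 4 mm in height), at rest and untouched (angle between tumbler's own z axis and vertical above 3.07 rad and horizontal distance between tumbler_mouth and stout_peg_seat below 0.006 m and z of tumbler_mouth in the frame of stout_peg_seat between -0.004 and 0.004 m and linear speed of tumbler below 0.02 m/s and contact force between the fingers and tumbler below 0.05 N).
It fails at once if the tumbler is pressed or knocked on a peg stand with more than 45 N (contact force between tumbler and stout_peg above 45 N or contact force between tumbler and slim_peg above 45 N).
It fails at once if a loose bystander (glaze_jar) is shifted by more than 20 mm (distance of glaze_jar from where it was at the start of the episode above 0.02 m).
It fails at once if a loose bystander (saucer) is shifted by more than 20 mm (distance of saucer from where it was at the start of the episode above 0.02 m).
It fails at once if a loose bystander (tape) is shifted by more than 20 mm (distance of tape from where it was at the start of the episode above 0.02 m).
It also fails if it takes over 58 s, if anything falls off the work surface, if the arm or the gripper's body presses on something with over 40 N, if the wrist force passes 120 N, or if a joint passes its speed limit or range.

## Robot

A 6-joint arm with a two-finger parallel gripper is mounted at the origin on a cart in front of the work surface, level with it; the furniture and walls round the work are solid. World frame = base frame: x ahead of the robot, y to its left, z up, the work surface at z = 0. Lengths are in mm, angles in rad, forces in N, time in s.
With the tool pointing down it reaches from about 275 to 975 mm from the base axis. Payload 8.4 kg.
Tool frame: the origin (TCP) lies midway between the tips of the shut fingers; the grasp point (between the pads) lies 19 mm behind it (pinch_z is the distance from the TCP to the grasp point, in mm); z points along the fingers, y is the line along which they close (so a half turn about z gives the same grasp; the last joint's range is limited). The gripper opens to 92 mm and grips with 3 to 60 N. Pads are 20 mm wide; open, the fingers measure 128 mm over their backs; the gripper's body (75 mm by 189 mm) begins 69 mm behind the grasp point.
Start: joints at [1.301, 0.353, 1.633, -0, 1.155, -0.002], TCP at [165.38, 602.725, 214.583] pointing down, gripper open.
Joint ranges: [-2.63, 2.63], [-0.92, 2.1], [0.06, 2.66], [-1.3, 4.44], [0, 2.69], [-3.02, 3.02]. Speed limits (rad/s): [2.22, 2.22, 2.79, 3.14, 3.14, 3.14].

## Interface

Orientations are given as a rotation vector (axis times angle).
In Python, from bench import observe, capture, hand_in, pinch_z gives the robot as it stands. The module is installed in compiled form; this text tells all that it offers.
- The arm moves only by the tool carry_out, never from a script. Its argument "steps" is a list of rows, each a list of 6 numbers: the shift along the tool's x, y, z in mm, then the turn, a rotation vector about the tool's x, y, z in rad. In form: [[tx, ty, tz, rx, ry, rz], ...]. A call has 1 to 10 rows; each row is the pose to reach, as a shift and turn from the pose commanded when the call began, along the tool's axes at that moment; what a row does not reach only later rows make up. A row lasts 1/12 s, in which the tool goes at most 41.7 mm and 7.16 degrees, less where a joint would pass 70% of its speed; a pose out of reach is approached as far as the arm can. A call with a gripper value outside its range is refused whole. "grip" is the opening in per cent of the stroke, from 0 (shut) to 100 (fully open), set as the call begins (left out, the last holds). The fingers move at their own pace and stop on an object; the grip force is fixed at half the most. Time passes only in rows, so rows that repeat a pose let the fingers close. It gives the time, the measured TCP pose, the force, the opening and the grip force at its end, in the units of the state.
- observe(): the state, without advancing time (a new reading comes with each control period).
- capture(name): name is "scene" or "side" or "wrist"; returns a dict with "img" (480x640x3 uint8, red, green, blue), "camera_matrix" (3x3 intrinsics, pixels), "xyz" and "orientation" of the camera in the world; the wrist camera has in their place "hand_eye" (4x4, takes a point from camera to tool coordinates, whose origin is the TCP and whose axes are the flange's). Camera axes: x right, y up, looking along -z (the intrinsics and any distortion apply to the point x, -y, -z); pixel columns grow to the right and rows downward; lengths in mm; the calibration is good to about 2 mm. A picture is of the moment at which its call begins: read the wrist's pose just before it. There is no depth.
- hand_in(): hands the job in; it is judged then, once.
The state is a dict: "t": time; "qpos": joint angles; "qvel": joint speeds; "joint_efforts": joint torques, N m; "tcp_pos": TCP position; "tcp_rot": TCP orientation; "ft_force": force on the tool from outside, world axes, zero at the start; "moment": the same for the moment, N m; "grip_width": finger opening in mm; "gripper_force": force on a finger pad.
Only numpy, scipy, OpenCV 4.12 (cv2) and the standard library are available. Lean on these libraries where they do the work, as an engineer would, in place of code of your own. Each camera call takes 0.05 s, during which the arm holds its last target. There are 200 camera calls.

## Working session

There is one attempt and no reset: what is moved stays moved. The work goes in short steps, Python scripts to look and compute and a tool call to move; the robot and the scene stay as the last step left them, time stands still between calls to the robot, and variables do not carry over. Pictures are saved under pics/ and viewed, at most 10 in all, crops included, and the job is handed in when it is done.

Besides the shell and the picture viewer there is one more tool, called after "Emit:" in YAML: its name, and indented under it one key for each argument. carry_out: Moves the arm, as the interface text tells. Its arguments: {"type":"object","properties":{"steps":{"type":"array"},"grip":{"type":"number"}},"required":["steps"]}

```bash
mkdir -p pics; python3 - <<'E'
from bench import *
import cv2,pickle
s=observe();print(s)
d={}
for n in("scene","side","wrist"):
    c=capture(n);d[n]=c
    cv2.imwrite(f"pics/{n}0.png",c["img"][:,:,::-1])
    print(n,{k:v for k,v in c.items() if k!="img"})
pickle.dump(d,open("c0.pkl","wb"))
E
```

```text
{'t': 0.0, 'qpos': array([ 1.30061312e+00,  3.53647924e-01,  1.63413003e+00,  6.86185273e-07,
        1.15517256e+00, -2.42409238e-03]), 'qvel': array([-0.00098257,  0.00087773,  0.0013523 , -0.00032495, -0.00077563,
        0.00154806]), 'joint_efforts': array([-2.56698753e-03, -5.93847048e+01, -3.34221983e+01,  6.95936359e-02,
        2.30882771e-02, -6.08749292e-05]), 'tcp_pos': array([165.24123535, 602.25561568, 213.86558097]), 'tcp_rot': array([-4.19315343e-01, -3.11329591e+00,  2.11288093e-03]), 'ft_force': array([-0.47399406, -0.69690642,  0.06203817]), 'moment': array([ 0.04953373, -0.03449567,  0.05739474]), 'gripper_force': 0.0, 'grip_width': 91.73741735211057}
scene {'camera_matrix': array([[524.34183259,   0.        , 328.38035094],
       [  0.        , 524.34183259, 239.82326076],
       [  0.        ,   0.        ,   1.        ]]), 'xyz': array([-213.73741989, -602.20212972,  928.5056982 ]), 'orientation': array([ 0.66503737, -0.42313275, -1.05836023])}
side {'camera_matrix': array([[515.52932674,   0.        , 325.64860669],
       [  0.        , 515.52932674, 237.84218197],
       [  0.        ,   0.        ,   1.        ]]), 'xyz': array([  267.02637121, -1136.77052876,   841.64464966]), 'orientation': array([ 0.88513335, -0.10541339, -0.25745046])}
wrist {'camera_matrix': array([[348.81341131,   0.        , 313.44651411],
       [  0.        , 348.81341131, 240.21516495],
       [  0.        ,   0.        ,   1.        ]]), 'hand_eye': array([[ 4.31860880e-04,  9.63850389e-01,  2.66443694e-01,
         7.64816452e+01],
       [ 9.99999858e-01, -4.99316353e-04,  1.85425449e-04,
        -5.57238327e-01],
       [ 3.11762084e-04,  2.66443576e-01, -9.63850467e-01,
        -1.71807824e+02],
       [ 0.00000000e+00,  0.00000000e+00,  0.00000000e+00,
         1.00000000e+00]])}
```

View pics/scene0.png

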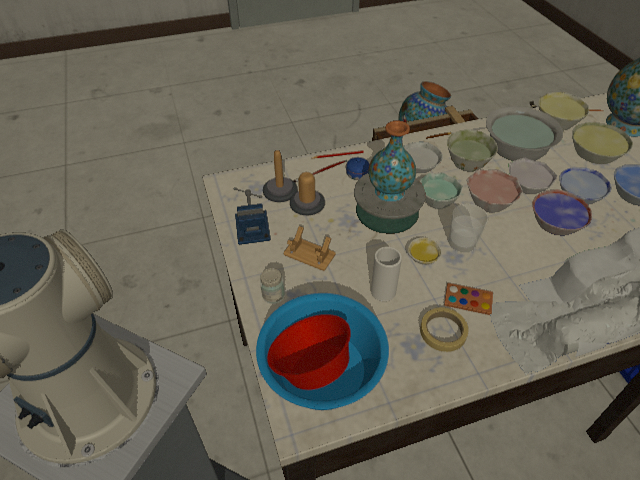

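View pics/side0.png

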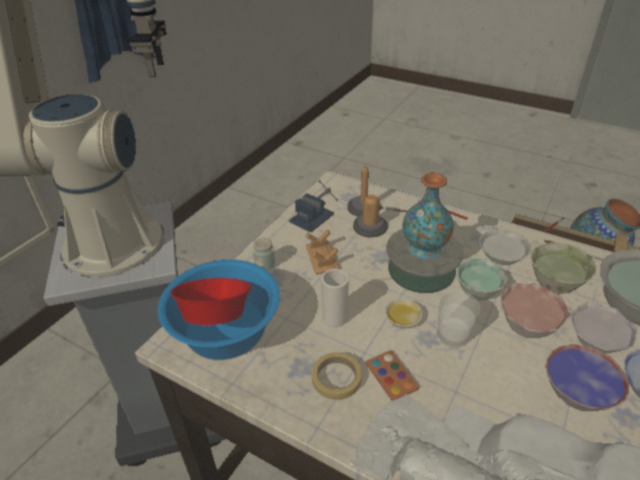

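The scene view shows the tumbler at (386,273), V-rest at (310,250), stout peg at (307,192), slim peg at (279,175), jar at (272,284) and tape at (443,328). The side view shows the tumbler at (335,298), rest at (323,251) and stout peg at (371,213).

```bash
cat > h.py <<'E'
import numpy as np,cv2,pickle
from scipy.spatial.transform import Rotation as R
def ray(c,p,s=None):
    K=c["camera_matrix"];d=np.array([(p[0]-K[0,2])/K[0,0],-(p[1]-K[1,2])/K[1,1],-1])
    if s is None: return np.array(c["xyz"]),R.from_rotvec(c["orientation"]).apply(d)
    H=c["hand_eye"];T=R.from_rotvec(s["tcp_rot"])
    return T.apply(H[:3,3])+s["tcp_pos"],T.apply(H[:3,:3]@d)
def onz(c,p,z,s=None):
    o,d=ray(c,p,s);return o+d*(z-o[2])/d[2]
E
python3 - <<'E'
from h import *
d=pickle.load(open("c0.pkl","rb"))
S,D=d["scene"],d["side"]
for n,a,b,z in [("tumbler rim",(386.5,256),(335,277),120),("stout tip",(307,175),(371,198),95),("slim tip",(279,152),(365,169),130),("jar lid",(272,271),(263,241),68),("rest",(310,253),(323,255),8),("tape",(443,328),(338,374),20),("saucer",(424,247),(405,312),26),("vase top",(398,128),(433,180),200),("bluevise",(252,222),(312,212),0),("turntable",(391,200),(425,262),50),("glass",(468,214),(461,305),100),("tubL",(322,350),(220,305),80)]:
    print(n,onz(S,a,z).round(),onz(D,b,z).round())
a=cv2.resize(S["img"][140:310,220:420,::-1],None,fx=4,fy=3.5,interpolation=cv2.INTER_CUBIC)
cv2.imwrite("pics/cropS.png",cv2.resize(S["img"][145:305,230:420,::-1],None,fx=3.7,fy=3.7,interpolation=cv2.INTER_CUBIC))
E
```

```text
tumbler rim [ 477. -403.  120.] [ 477. -404.  120.]
stout tip [ 658. -124.   95.] [ 653. -126.   95.]
slim tip [668. -42. 130.] [664. -43. 130.]
jar lid [ 374. -188.   68.] [ 363. -185.   68.]
rest [ 502. -211.    8.] [ 503. -207.    8.]
tape [ 432. -555.   20.] [ 437. -562.   20.]
saucer [ 622. -448.   26.] [ 617. -454.   26.]
vase top [ 797. -297.  200.] [ 757. -240.  200.]
bluevise [535. -31.   0.] [524. -14.   0.]
turntable [ 713. -328.   50.] [ 710. -343.   50.]
glass [ 695. -517.  100.] [ 697. -529.  100.]
tubL [ 243. -372.   80.] [ 242. -377.   80.]
```

View pics/cropS.png

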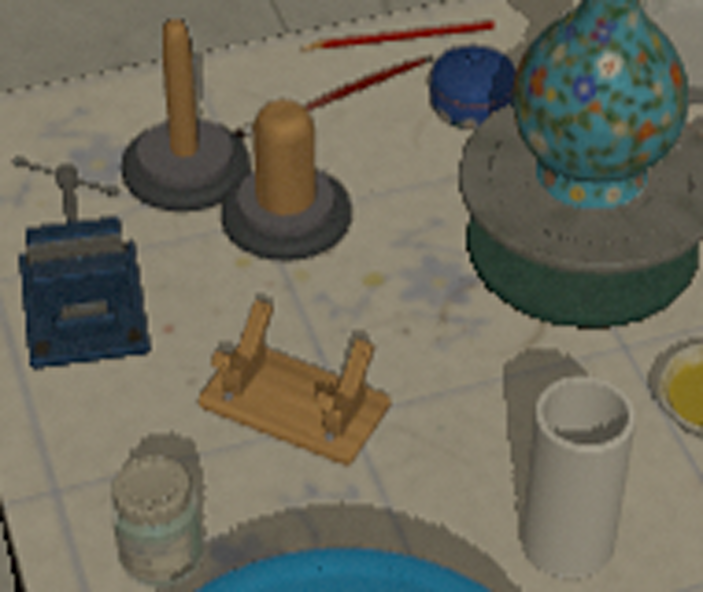

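View pics/wrist0.png

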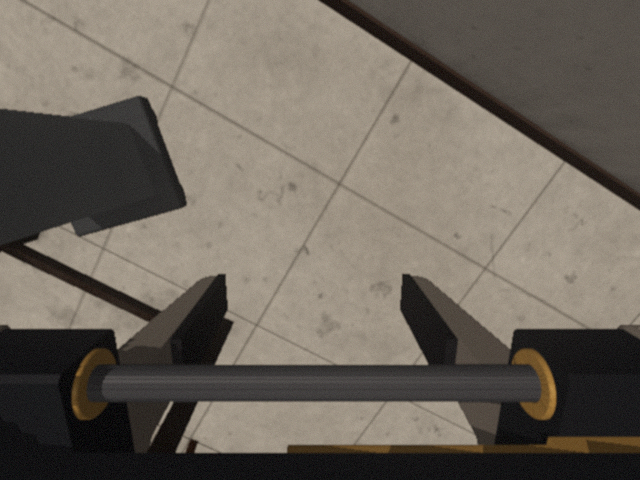

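The crop shows the rest's board corners at crop px (200,400), (347,463), (388,400) and (250,345), with the stout peg's tip at (284,112). The wrist view shows only the floor beside the table.

```bash
python3 - <<'E'
from h import *
d=pickle.load(open("c0.pkl","rb"))
S,D=d["scene"],d["side"]
f=lambda x,y:(230+x/3.7,145+y/3.7)
P=[onz(S,f(*p),z)[:2] for p,z in [((200,402),12),((345,460),10),((388,400),12),((255,347),12)]]
print(np.round(P),np.mean(P,0));e=P[1]-P[0];e2=P[2]-P[3];print(np.hypot(*e),np.hypot(*e2),np.degrees(np.arctan2(e[1],e[0])),np.degrees(np.arctan2(e2[1],e2[0])))
# V block tops
for p in [(265,300),(218,350),(360,340),(325,382)]: print(onz(S,f(*p),50).round())
for nm,c,roi in (("S",S,(225,140,200,170)),("D",D,(290,155,110,130))):
    x,y,w,h=roi;im=c["img"][y:y+h,x:x+w].astype(np.uint8)
    hsv=cv2.cvtColor(im,cv2.COLOR_RGB2HSV);m=((hsv[...,0]<20)&(hsv[...,0]>6)&(hsv[...,1]>95)).astype(np.uint8)
    n,l,st,ce=cv2.connectedComponentsWithStats(m)
    for i in range(1,n):
        if st[i,4]>60: print(nm,st[i]+[x,y,0,0,0],ce[i]+[x,y])
cv2.imwrite("pics/cropD.png",cv2.resize(D["img"][155:335,280:440,::-1],None,fx=3.3,fy=3.3,interpolation=cv2.INTER_CUBIC))
E
```

```text
[[ 470. -160.]
 [ 470. -262.]
 [ 524. -265.]
 [ 527. -168.]] [ 497.7910131  -213.78440849]
102.13427462707341 96.7915821840298 -90.21391577087499 -91.77692853398284
[ 535. -173.   50.]
[ 484. -167.   50.]
[ 531. -242.   50.]
[ 490. -238.   50.]
S [274 150  10  38 270] [278.12962963 168.34074074]
S [298 172  17  31 452] [306.47123894 187.2920354 ]
S [ 284  226   52   45 1103] [309.42611061 251.13055304]
D [361 167  18  58 574] [368.28919861 201.93902439]
D [306 231  33  43 791] [321.29709229 253.4664981 ]
```

View pics/cropD.png

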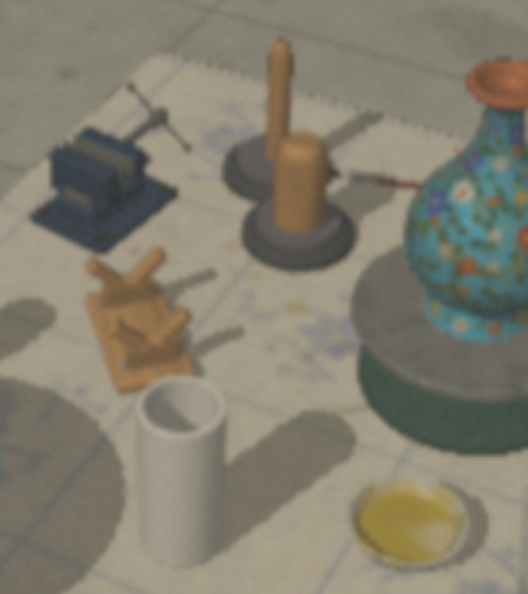

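The side crop confirms it: the rest's groove runs nearly along world y, and the stout peg stands in front of and left of the vase. I'll write a helper for relative moves and check the wrist angles.

```bash
cat >> h.py <<'E'
def tool(yaw,phi):
    # closing axis (tool y) horizontal at angle yaw; phi=tilt: body leans to side yaw+90deg
    y=np.array([np.cos(yaw),np.sin(yaw),0]);s=np.array([-y[1],y[0],0])
    z=-np.cos(phi)*np.array([0,0,1])-np.sin(phi)*s
    return R.from_matrix(np.c_[np.cross(y,z),y,z])
def grasp(p,yaw,phi,off=19):
    T=tool(yaw,phi);return np.array(p,float)+off*T.as_matrix()[:,2],T
def rel(p,T,s):
    C=R.from_rotvec(s["tcp_rot"]);v=C.inv().apply(p-s["tcp_pos"]);r=(C.inv()*T).as_rotvec()
    print("row",v.round(1),r.round(3),"dist",np.linalg.norm(v).round(),"deg",np.degrees(np.linalg.norm(r)).round(1))
E
python3 - <<'E'
from h import *
from bench import *
C=R.from_euler('z',90,degrees=True)
D=np.radians
for nm,p,yaw,phi in [("pick",(477,-403),0,45),("lay",(500,-212),0,-45),("regr",(500,-212),0,50),("peg0",(656,-125),0,-40),("peg-45",(656,-125),-45,-40),("peg-90",(656,-125),-90,-40),("peg-20",(656,-125),-20,-40),
 ("S1pick",(477,-403),0,-45),("S1lay",(500,-212),0,45),("S1peg",(656,-125),0,40),("S1peg45",(656,-125),45,40)]:
  for sm in (1.8,2.2):
    T=tool(D(yaw),D(phi));p0=np.r_[p,70]-140*T.as_matrix()[:,2]
    q1=np.arctan2(p0[1],p0[0])
    W=R.from_euler('ZY',[q1,sm]).inv()*T*C.inv()
    e=W.as_euler('ZYZ');print(nm,sm,round(q1,2),e.round(2))
s=observe()
T=tool(np.arctan2(-250,510),0)
p=np.array([440,-215,340.]);rel(p,T,s)
E
```

```text
pick 1.8 -0.57 [-0.78  1.01 -0.25]
pick 2.2 -0.57 [-1.04  0.76  0.16]
lay 1.8 -0.56 [ 0.66  1.78 -0.57]
lay 2.2 -0.56 [ 0.65  1.46 -0.81]
regr 1.8 -0.21 [-0.9   1.27  0.05]
regr 2.2 -0.21 [-1.05  1.04  0.41]
peg0 1.8 -0.32 [ 0.66  1.59 -0.39]
peg0 2.2 -0.32 [ 0.69  1.28 -0.64]
peg-45 1.8 -0.31 [0.7  1.09 0.22]
peg-45 2.2 -0.31 [ 0.91  0.81 -0.13]
peg-90 1.8 -0.22 [0.23 0.67 1.22]
peg-90 2.2 -0.22 [0.51 0.29 0.91]
peg-20 1.8 -0.32 [ 0.71  1.38 -0.13]
peg-20 2.2 -0.32 [ 0.81  1.09 -0.42]
S1pick 1.8 -0.81 [ 0.54  1.92 -0.78]
S1pick 2.2 -0.81 [ 0.51  1.57 -0.98]
S1lay 1.8 -0.22 [-0.81  1.25  0.01]
S1lay 2.2 -0.22 [-0.96  1.    0.35]
S1peg 1.8 -0.05 [-0.72  1.36  0.11]
S1peg 2.2 -0.05 [-0.82  1.07  0.4 ]
S1peg45 1.8 -0.1 [-0.57  0.85 -0.61]
S1peg45 2.2 -0.1 [-0.89  0.55 -0.2 ]
row [-481.2 -715.7 -125.2] [-1.000e-03  1.000e-03  1.759e+00] dist 871.0 deg 100.8
```

Emit:
carry_out:
  steps:
    - [0,0,-80,0,0,0]
    - [0,0,-126,0,0,0]
    - [-481,-716,-126,0,0,1.759]
    - [-481,-716,-126,0,0,1.759]
    - [-481,-716,-126,0,0,1.759]
    - [-481,-716,-126,0,0,1.759]
    - [-481,-716,-126,0,0,1.759]
    - [-481,-716,-126,0,0,1.759]
    - [-481,-716,-126,0,0,1.759]
    - [-481,-716,-126,0,0,1.759]

```text
t: 0.98
tcp_pos: [271.2, 285.2, 314.4]
tcp_rot: [1.868, 2.526, 0.0]
ft_force: [1.4, -1.3, 1.2]
grip_width: 91.6
gripper_force: 0.0
```

```bash
python3 - <<'E'
from h import *
from bench import *
s=observe();print(s["t"],s["qpos"].round(2),s["tcp_pos"])
rel(np.array([440,-215,340.]),tool(np.arctan2(-250,510),0),s)
E
```

```text
0.9833 [ 0.81 -0.12  1.95 -0.    1.31  0.51] [271.18514872 285.17460349 314.3637794 ]
row [-527.7   14.8  -25.6] [ 0.    -0.     0.753] dist 529.0 deg 43.2
```

Emit:
carry_out:
  steps:
    - [-528,15,-26,0,0,0.753]
    - [-528,15,-26,0,0,0.753]
    - [-528,15,-26,0,0,0.753]
    - [-528,15,-26,0,0,0.753]
    - [-528,15,-26,0,0,0.753]
    - [-528,15,-26,0,0,0.753]
    - [-528,15,-26,0,0,0.753]
    - [-528,15,-26,0,0,0.753]
    - [-528,15,-26,0,0,0.753]
    - [-528,15,-26,0,0,0.753]

```text
t: 1.82
tcp_pos: [406.6, -108.8, 335.1]
tcp_rot: [2.661, 1.669, 0.001]
ft_force: [0.8, 1.3, -0.2]
grip_width: 92.1
gripper_force: 0.0
```

Emit:
carry_out:
  steps:
    - [-100,0,0,0,0,0]
    - [-120,0,0,0,0,0]
    - [-120,0,0,0,0,0]
    - [-120,0,0,0,0,0]
    - [-120,0,0,0,0,0]

```text
t: 2.23
tcp_pos: [353.5, -215.8, 334.7]
tcp_rot: [-2.665, -1.663, 0.0]
ft_force: [-0.3, 0.2, -0.3]
grip_width: 92.1
gripper_force: 0.0
```

```bash
python3 - <<'E'
from h import *
from bench import *
s=observe();print(s["t"],s["qpos"].round(2),s["tcp_pos"])
w=capture("wrist");pickle.dump((s,w),open("w1.pkl","wb"));cv2.imwrite("pics/w1.png",w["img"][:,:,::-1])
E
```

```text
2.2333 [-0.55 -0.1   1.89  0.    1.35 -0.1 ] [ 353.53890883 -215.83551214  334.67455835]
```

View pics/w1.png

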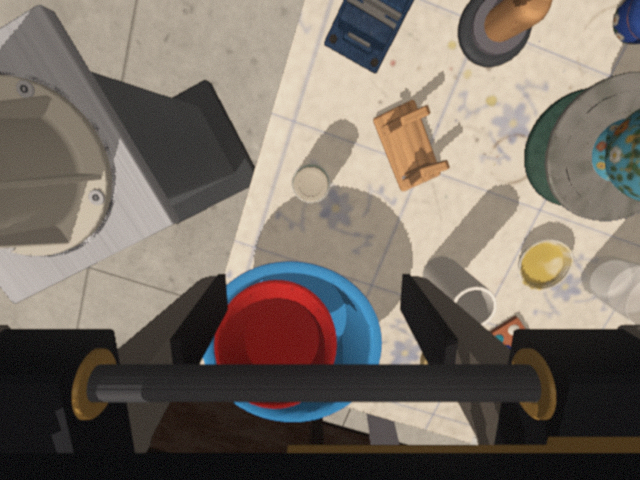

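The wrist view shows the rest's board corners near (375,120), (403,190), (441,175) and (412,101). The tumbler's rim is at about (475,306), the stout foot at (494,30) and the jar lid at (310,183).

```bash
python3 - <<'E'
from h import *
s,w=pickle.load(open("w1.pkl","rb"));im=w["img"]
d=pickle.load(open("c0.pkl","rb"))
f=lambda p,z:onz(w,p,z,s)[:2].round(1)
P=np.array([f((376,121),12),f((403,190),12),f((441,175),12),f((412,101),12)]);print(P,P.mean(0))
hsv=cv2.cvtColor(im,cv2.COLOR_RGB2HSV)
m=((hsv[...,0]<20)&(hsv[...,0]>6)&(hsv[...,1]>95)).astype(np.uint8)
m[:90]=0;m[200:]=0;m[:,:360]=0;m[:,460:]=0
c=max(cv2.findContours(m,0,1)[0],key=cv2.contourArea)
print(cv2.minAreaRect(c)); Q=np.array([f(q[0],12) for q in c.astype(float)],np.float32);print("rest",cv2.minAreaRect(Q))
print("rim",f((475,306),120),"jar",f((310,183),68),"tape?",f((450,380),20),"saucer",f((546,263),26))
# peg foot: dark grey ellipse in wrist, fit; also in scene/side
for nm,c_,st,box in (("w",w,s,(440,0,110,75)),("S",d["scene"],None,(286,180,42,40)),("D",d["side"],None,(350,205,40,35))):
    x,y,ww,h=box;I=cv2.cvtColor(c_["img"][y:y+h,x:x+ww],cv2.COLOR_RGB2HSV)
    mm=((I[...,2]<(125 if nm=="w" else 95))&(I[...,1]<70)).astype(np.uint8)
    cs=max(cv2.findContours(mm,0,1)[0],key=cv2.contourArea)
    hull=cv2.convexHull(cs);X=np.array([onz(c_,q[0]+[x,y],10,st)[:2] for q in hull.astype(float)],np.float32)
    print(nm,cv2.contourArea(cs),cv2.minEnclosingCircle(X),"tip/edges",cv2.fitEllipse(X)[:2])
# tumbler rim ellipses in scene/side: bright top
for nm,c_,box in (("S",d["scene"],(365,235,45,70)),("D",d["side"],(312,262,45,70))):
    x,y,ww,h=box;I=cv2.cvtColor(c_["img"][y:y+h,x:x+ww],cv2.COLOR_RGB2HSV)
    print(nm,"V cols at row30",I[30,::3,2],"S",I[30,::3,1],"col mid V",I[::4,ww//2,2])
E
```

```text
[[ 473.1 -159.1]
 [ 470.8 -260.9]
 [ 526.4 -264.7]
 [ 525.8 -156.9]] [ 499.025 -210.4  ]
((412.0172424316406, 143.2930908203125), (81.14887237548828, 55.89430618286133), 68.19859313964844)
rest ((504.7137756347656, -208.51319885253906), (108.40888977050781, 72.5423812866211), 88.81573486328125)
rim [ 477.6 -405. ] jar [ 360.1 -189.2] tape? [ 421.8 -579.3] saucer [ 615.3 -447.4]
w 2428.0 ((651.4960327148438, -122.05545043945312), 46.04144287109375) tip/edges ((648.0565185546875, -124.50797271728516), (79.85877227783203, 92.68999481201172))
S 651.5 ((663.6795043945312, -98.86079406738281), 75.54130554199219) tip/edges ((664.4720458984375, -104.56702423095703), (95.13763427734375, 150.4216766357422))
D 423.5 ((645.6858520507812, -99.98664093017578), 75.57170867919922) tip/edges ((649.1880493164062, -104.87942504882812), (94.64765930175781, 148.53762817382812))
S V cols at row30 [141  95 100  87 110 125 158 137 142 140 160 129 144 142 145] S [51 54 56 38 37 39 40 41 40 35 38 38 50 47 47] col mid V [147 143 139 150 136 136 137  85 142 135 138 136 137 138 139 138 138 144]
D V cols at row30 [118 141 165 153 155 160 160 157 152 141 129 117 142 156 125] S [43 45 45 40 33 33 32 34 35 33 34 33 43 46 45] col mid V [109 141 159 149 148 117 156 157 156 154 157 154 154 156 154 152 147 162]
```

```bash
python3 - <<'E'
from h import *
from bench import *
s=observe();g,T=grasp((477,-404,68),0,np.pi/4)
z=T.as_matrix()[:,2];print(g,z)
rel(g-120*z,T,s)
E
```

```text
[ 477.         -417.43502884   54.56497116] [ 0.         -0.70710678 -0.70710678]
row [-52.4 162.1 195.2] [-0.178 -0.772 -0.429] dist 259.0 deg 51.6
```

Emit:
carry_out:
  steps:
    - [-52.4,162.1,195.2,-0.178,-0.772,-0.429]
    - [-52.4,162.1,195.2,-0.178,-0.772,-0.429]
    - [-52.4,162.1,195.2,-0.178,-0.772,-0.429]
    - [-52.4,162.1,195.2,-0.178,-0.772,-0.429]
    - [-52.4,162.1,195.2,-0.178,-0.772,-0.429]
    - [-52.4,162.1,195.2,-0.178,-0.772,-0.429]
    - [-52.4,162.1,195.2,-0.178,-0.772,-0.429]
    - [-52.4,162.1,195.2,-0.178,-0.772,-0.429]
    - [-52.4,162.1,195.2,-0.178,-0.772,-0.429]
    - [-52.4,162.1,195.2,-0.178,-0.772,-0.429]

```text
t: 3.12
tcp_pos: [478.5, -330.1, 139.0]
tcp_rot: [1.756, 1.765, -0.727]
ft_force: [-0.6, 0.5, -0.4]
grip_width: 92.0
gripper_force: 0.0
```

```bash
python3 - <<'E'
from h import *
from bench import *
s=observe();print(s["t"],s["qpos"].round(2),s["qvel"].round(2),s["tcp_pos"])
g,T=grasp((477,-404,68),0,np.pi/4);rel(g,T,s)
w=capture("wrist");pickle.dump((s,w),open("w2.pkl","wb"));cv2.imwrite("pics/w2.png",w["img"][:,:,::-1])
E
```

```text
3.1167 [-0.16  0.4   2.07 -1.11  0.89  0.66] [-0.03 -0.04 -0.02  0.01 -0.   -0.01] [ 478.49580394 -330.11725552  139.01821971]
row [ -2.2  -1.9 121.5] [ 0.003 -0.001  0.004] dist 121.0 deg 0.3
```

View pics/w2.png

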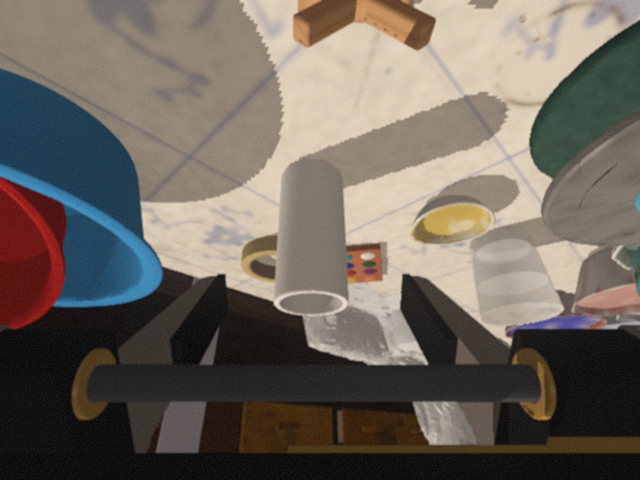

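The tumbler is centred between the fingers: its mouth is at (311,300), and the finger tips are at (225,275) and (402,275). The tub's right edge is at about (160,270), so I'll check its clearance first.

```bash
python3 - <<'E'
from h import *
d=pickle.load(open("c0.pkl","rb"));s,w=pickle.load(open("w2.pkl","rb"))
for z in (60,80,100): print(z,onz(d["scene"],(388,345),z),onz(w,(161,270),z,s),onz(d["side"],(280,300),z))
E
```

```text
60 [ 319.50478991 -474.68769512   60.        ] [ 323.3594702  -480.25022871   60.        ] [ 364.39652129 -378.04491795   60.        ]
80 [ 307.22525712 -477.62410498   80.        ] [ 344.02184317 -436.5662355    80.        ] [ 361.90510399 -397.45848679   80.        ]
100 [ 294.94572434 -480.56051483  100.        ] [ 364.68421614 -392.8822423   100.        ] [ 359.4136867  -416.87205563  100.        ]
```

Emit:
carry_out:
  steps:
    - [-0.5,-0.5,30,0,0,0]
    - [-1,-1,60,0,0,0]
    - [-2,-2,90,0,0,0]
    - [-2,-2,112,0,0,0]
    - [-2,-2,121,0,0,0]
    - [-2,-2,121,0,0,0]
    - [-2,-2,121,0,0,0]
  grip: 82

```text
t: 3.75
tcp_pos: [482.1, -416.4, 63.7]
tcp_rot: [1.775, 1.766, -0.732]
ft_force: [-0.4, 0.3, -0.4]
grip_width: 75.0
gripper_force: 0.0
```

Emit:
carry_out:
  steps:
    - [0,0,0,0,0,0]
    - [0,0,0,0,0,0]
    - [0,0,0,0,0,0]
    - [0,0,0,0,0,0]
    - [0,0,0,0,0,0]
    - [0,0,0,0,0,0]
    - [0,0,0,0,0,0]
    - [0,0,0,0,0,0]
  grip: 40

```text
t: 4.42
tcp_pos: [481.6, -416.2, 63.1]
tcp_rot: [1.774, 1.768, -0.734]
ft_force: [-2.0, 1.2, 6.1]
grip_width: 55.1
gripper_force: 29.4
```

```bash
python3 - <<'E'
from h import *
from bench import *
s=observe();print(s["t"],s["qpos"].round(2),s["tcp_pos"],s["grip_width"],s["gripper_force"])
C=R.from_rotvec(s["tcp_rot"]);print("up 120 in tool:",C.inv().apply([0,0,120]))
# lay target: grasp is 68 from base; mouth to -y; grasp lies 8 toward mouth => y-8
for z in (150,71):
    g,T=grasp((500,-218,z),0,-np.pi/4);print(z,g);rel(g,T,s)
E
```

```text
4.4167 [-0.33  0.57  2.03 -1.3   0.76  0.76] [ 481.5663183  -416.17951181   63.10683024] 55.08857689376639 29.414765058136254
up 120 in tool: [-83.93440567  -1.19215681 -85.75310086]
150 [ 500.         -204.56497116  136.56497116]
row [  99.8   16.1 -200.7] [-0.011  1.56  -0.008] dist 225.0 deg 89.4
71 [ 500.         -204.56497116   57.56497116]
row [ 155.1   16.9 -144.3] [-0.011  1.56  -0.008] dist 212.0 deg 89.4
```

```bash
cat >> h.py <<'E'
def tum(base,mouthdir,sx=None):
    """tumbler pose matrix with z=mouthdir, x as near world x as possible"""
    z=np.array(mouthdir,float);x=np.array([1,0,0.])if sx is None else np.array(sx,float);x-=z*(x@z);x/=np.linalg.norm(x)
    M=np.eye(4);M[:3,:3]=np.c_[x,np.cross(z,x),z];M[:3,3]=base;return M
def tcp(s):
    M=np.eye(4);M[:3,:3]=R.from_rotvec(s["tcp_rot"]).as_matrix();M[:3,3]=s["tcp_pos"];return M
def relM(M,s): rel(M[:3,3],R.from_matrix(M[:3,:3]),s)
E
python3 - <<'E'
from h import *
from bench import *
s=observe();W=tcp(s);print(W.round(3))
G=np.linalg.inv(tum((s["tcp_pos"][0],-404,0),(0,0,1)))@W
pickle.dump(G,open("G1.pkl","wb"))
for z in (160,75,71):
    M=tum((500,-150,z),(0,-1,0))@G;print(M[:3,3]);relM(M,s)
E
```

```text
[[-2.00000e-03  1.00000e+00 -1.20000e-02  4.81566e+02]
 [ 7.15000e-01 -8.00000e-03 -6.99000e-01 -4.16180e+02]
 [-6.99000e-01 -1.00000e-02 -7.15000e-01  6.31070e+01]
 [ 0.00000e+00  0.00000e+00  0.00000e+00  1.00000e+00]]
[ 500.         -213.10683024  147.82048819]
row [  85.8   16.1 -202.8] [-0.002  1.571 -0.019] dist 221.0 deg 90.0
[ 500.         -213.10683024   62.82048819]
row [ 145.3   16.9 -142.1] [-0.002  1.571 -0.019] dist 204.0 deg 90.0
[ 500.         -213.10683024   58.82048819]
row [ 148.1   16.9 -139.2] [-0.002  1.571 -0.019] dist 204.0 deg 90.0
```

Emit:
carry_out:
  steps:
    - [-15,0,-15,0,0,0]
    - [-42,-0.5,-43,0,0,0]
    - [-70,-1,-71,0,0,0]
    - [85.8,16,-202.8,0,1.571,-0.019]
    - [85.8,16,-202.8,0,1.571,-0.019]
    - [85.8,16,-202.8,0,1.571,-0.019]
    - [85.8,16,-202.8,0,1.571,-0.019]
    - [85.8,16,-202.8,0,1.571,-0.019]
    - [85.8,16,-202.8,0,1.571,-0.019]
    - [85.8,16,-202.8,0,1.571,-0.019]

```text
t: 5.25
tcp_pos: [501.6, -209.9, 148.6]
tcp_rot: [-2.169, -2.182, -0.076]
ft_force: [-0.9, -0.4, -3.5]
grip_width: 55.3
gripper_force: 29.4
```

```bash
python3 - <<'E'
from h import *
from bench import *
s=observe();print(s["t"],s["qpos"].round(2),s["tcp_pos"],s["gripper_force"])
relM(tum((500,-150,160),(0,-1,0))@pickle.load(open("G1.pkl","rb")),s)
E
```

```text
5.25 [-0.44  0.33  1.84  0.08  1.02 -0.49] [ 501.61625015 -209.93088644  148.60888399] 29.402507336499184
row [-3.2 -1.6  0.5] [-0.001  0.716 -0.005] dist 4.0 deg 41.0
```

Emit:
carry_out:
  steps:
    - [-3,-1.5,0.5,0,0.716,-0.005]
    - [-3,-1.5,0.5,0,0.716,-0.005]
    - [-3,-1.5,0.5,0,0.716,-0.005]
    - [-3,-1.5,0.5,0,0.716,-0.005]
    - [-3,-1.5,0.5,0,0.716,-0.005]
    - [-3,-1.5,0.5,0,0.716,-0.005]
    - [-3,-1.5,0.5,0,0.716,-0.005]
    - [-3,-1.5,0.5,0,0.716,-0.005]
    - [-3,-1.5,0.5,0,0.716,-0.005]

```text
t: 6.0
tcp_pos: [498.4, -215.8, 146.4]
tcp_rot: [-1.754, -1.754, -0.715]
ft_force: [0.2, 0.4, -0.2]
grip_width: 55.7
gripper_force: 29.4
```

```bash
python3 - <<'E'
from h import *
from bench import *
s=observe();print(s["t"],s["qpos"].round(2),s["tcp_pos"],s["gripper_force"],s["ft_force"])
G=pickle.load(open("G1.pkl","rb"));M=tcp(s)@np.linalg.inv(G);print(M[:3,3],M[:3,2])
for z in (90,76,71):relM(tum((500,-150,z),(0,-1,0))@G,s)
c=capture("scene");sd=capture("side")
a=cv2.resize(c["img"][130:310,230:400,::-1],None,fx=2.3,fy=2.3,interpolation=2);b=cv2.resize(sd["img"][130:310,250:420,::-1],None,fx=2.3,fy=2.3,interpolation=2)
cv2.imwrite("pics/lay.png",np.hstack([a,b]));pickle.dump((c,sd),open("c1.pkl","wb"))
E
```

```text
6.0 [-0.75  0.63  1.6   0.53  1.52 -0.95] [ 498.35969334 -215.77812497  146.43856965] 29.40115899193188 [ 0.20273535  0.4032346  -0.20433119]
[ 498.68466168 -152.57175191  158.08594401] [-0.00407521 -0.99995623  0.00842253]
row [-46.7   2.6  50.3] [-0.001  0.008 -0.007] dist 69.0 deg 0.6
row [-56.7   2.7  60.1] [-0.001  0.008 -0.007] dist 83.0 deg 0.6
row [-60.2   2.8  63.7] [-0.001  0.008 -0.007] dist 88.0 deg 0.6
```

View pics/lay.png

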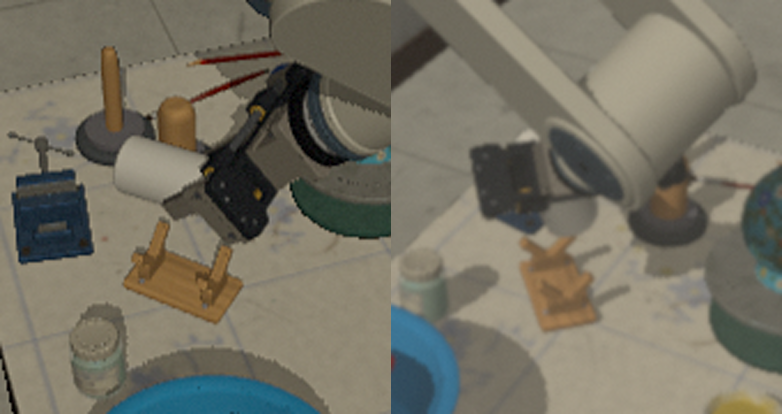

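The tumbler is held level above the rest, with its base end at crop px (125,168) on the peg side. Next I'll lower it.

Emit:
carry_out:
  steps:
    - [-16,1,17,0,0.004,-0.003]
    - [-32,2,34,0,0.008,-0.007]
    - [-47,2.6,50,0,0.008,-0.007]
    - [-52,2.7,55.5,0,0.008,-0.007]
    - [-56,2.7,59.5,0,0.008,-0.007]
    - [-58,2.7,61.5,0,0.008,-0.007]
    - [-59,2.7,62.5,0,0.008,-0.007]
    - [-59,2.7,62.5,0,0.008,-0.007]

```text
t: 6.77
tcp_pos: [500.5, -212.6, 63.0]
tcp_rot: [-1.74, -1.754, -0.729]
ft_force: [0.6, 2.9, 4.3]
grip_width: 55.4
gripper_force: 29.4
```

```bash
python3 - <<'E'
from h import *
from bench import *
s=observe();print(s["t"],s["qpos"].round(2),s["tcp_pos"],s["gripper_force"],s["ft_force"])
G=pickle.load(open("G1.pkl","rb"));M=tcp(s)@np.linalg.inv(G);print(M[:3,3],M[:3,2])
for z in (70,68):relM(tum((500,-150,z),(0,-1,0))@G,s)
E
```

```text
6.7667 [-0.75  0.75  1.62  0.55  1.42 -1.03] [ 500.531749   -212.61735904   62.96740485] 29.362829054807662 [0.59799231 2.91518777 4.28703208]
[ 500.4690151  -149.55617916   75.3809534 ] [ 7.76872026e-04 -9.99992816e-01 -3.71003143e-03]
row [-4.  -0.5  3.2] [ 0.    -0.004  0.001] dist 5.0 deg 0.2
row [-5.5 -0.5  4.6] [ 0.    -0.004  0.001] dist 7.0 deg 0.2
```

Emit:
carry_out:
  steps:
    - [-1,0,1,0,0,0]
    - [-2,0,2,0,0,0]
    - [-2,0,2,0,0,0]
    - [-2,0,2,0,0,0]

```text
t: 7.1
tcp_pos: [500.8, -212.1, 62.3]
tcp_rot: [-1.739, -1.753, -0.732]
ft_force: [-2.0, 3.6, 18.6]
grip_width: 55.3
gripper_force: 29.7
```

Emit:
carry_out:
  steps:
    - [1,0,-1,0,0,0]
    - [1,0,-1,0,0,0]
    - [1,0,-1,0,0,0]
    - [1,0,-1,0,0,0]
    - [1,0,-1,0,0,0]
    - [1,0,-1,0,0,0]
  grip: 80

```text
t: 7.6
tcp_pos: [499.8, -213.1, 59.2]
tcp_rot: [-1.742, -1.754, -0.727]
ft_force: [0.4, -0.5, -0.1]
grip_width: 73.7
gripper_force: 0.0
```

Emit:
carry_out:
  steps:
    - [0,0,-20,0,0,0]
    - [0,0,-55,0,0,0]
    - [0,0,-95,0,0,0]
    - [0,0,-130,0,0,0]
    - [0,0,-150,0,0,0]
    - [0,0,-150,0,0,0]

```text
t: 8.1
tcp_pos: [502.9, -324.3, 166.6]
tcp_rot: [-1.746, -1.758, -0.728]
ft_force: [-0.3, -0.4, -1.1]
grip_width: 73.4
gripper_force: 0.0
```

```bash
python3 - <<'E'
from h import *
from bench import *
s=observe();print(s["t"],s["qpos"].round(2),s["tcp_pos"],s["grip_width"])
w=capture("wrist");pickle.dump((s,w),open("w3.pkl","wb"));cv2.imwrite("pics/w3.png",w["img"][:,:,::-1])
C=R.from_euler('z',90,degrees=True)
for phi in (30,35,40,50):
  for z in (70,190):
    T=tool(0,np.radians(phi));p0=np.r_[500,-202,z]-140*T.as_matrix()[:,2];q1=np.arctan2(p0[1],p0[0])
    for sm in (2.2,2.5): print(phi,z,sm,(R.from_euler('ZY',[q1,sm]).inv()*T*C.inv()).as_euler('ZYZ').round(2))
for yaw in (0,-30,-45,-70,-90):
  for phi in (-45,-55):
    T=tool(np.radians(yaw),np.radians(phi));p0=np.r_[652,-123,90]-140*T.as_matrix()[:,2];q1=np.arctan2(p0[1],p0[0])
    print("peg",yaw,phi,(R.from_euler('ZY',[q1,2.2]).inv()*T*C.inv()).as_euler('ZYZ').round(2))
E
```

```text
8.1 [-0.86  0.72  1.39  0.48  1.68 -0.97] [ 502.87648637 -324.34020239  166.59088656] 73.40103077142207
30 70 2.2 [-0.66  0.91  0.15]
30 70 2.5 [-0.86  0.69  0.43]
30 190 2.2 [-0.66  0.91  0.15]
30 190 2.5 [-0.86  0.69  0.43]
35 70 2.2 [-0.76  0.94  0.23]
35 70 2.5 [-0.97  0.74  0.53]
35 190 2.2 [-0.76  0.94  0.23]
35 190 2.5 [-0.97  0.74  0.53]
40 70 2.2 [-0.86  0.97  0.3 ]
40 70 2.5 [-1.07  0.8   0.62]
40 190 2.2 [-0.86  0.97  0.3 ]
40 190 2.5 [-1.07  0.8   0.62]
50 70 2.2 [-1.05  1.05  0.42]
50 70 2.5 [-1.23  0.93  0.74]
50 190 2.2 [-1.05  1.05  0.42]
50 190 2.5 [-1.23  0.93  0.74]
peg 0 -45 [ 0.76  1.34 -0.67]
peg 0 -55 [ 0.89  1.46 -0.7 ]
peg -30 -45 [ 0.95  1.02 -0.37]
peg -30 -55 [ 1.13  1.11 -0.47]
peg -45 -45 [ 1.02  0.83 -0.22]
peg -45 -55 [ 1.24  0.9  -0.37]
peg -70 -45 [1.06 0.49 0.1 ]
peg -70 -55 [ 1.41  0.52 -0.22]
peg -90 -45 [0.75 0.23 0.68]
peg -90 -55 [ 1.6   0.18 -0.16]
```

View pics/w3.png

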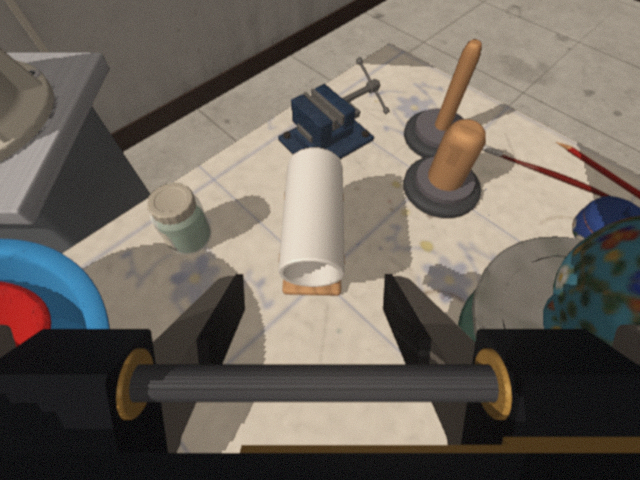

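The tumbler lies in the rest with its mouth at about (313,272) and its base end at (313,155). The stout foot is at (443,187).

```bash
python3 - <<'E'
from h import *
from bench import *
s,w=pickle.load(open("w3.pkl","rb"))
print("mouth",onz(w,(313,271),71,s),"far top edge",onz(w,(315,149),99,s))
x,y,ww,h=395,130,95,95;I=cv2.cvtColor(w["img"][y:y+h,x:x+ww],cv2.COLOR_RGB2HSV)
mm=((I[...,2]<125)&(I[...,1]<70)).astype(np.uint8)
# lower half of the foot outline -> circle fit at z=0..12
cs=max(cv2.findContours(mm,0,1)[0],key=cv2.contourArea);hull=cv2.convexHull(cs)[:,0]+[x,y]
print(hull.min(0),hull.max(0))
h2=hull[hull[:,1]>185].astype(float)
from scipy.optimize import least_squares
for z in (2,6,12):
    X=np.array([onz(w,q,z,s)[:2] for q in h2]);r=least_squares(lambda c:np.hypot(*(X-c).T)-46,X.mean(0));print(z,r.x,r.cost,len(X))
s=observe()
print("up 90:",R.from_rotvec(s["tcp_rot"]).inv().apply([0,0,120]))
T=tool(0,np.radians(40));g,_=grasp((500,-202,71),0,np.radians(40));rel(g-130*T.as_matrix()[:,2],T,s);print(g-130*T.as_matrix()[:,2])
E
```

```text
mouth [ 500.0356039  -267.44334902   71.        ] far top edge [ 501.0129421  -153.92664319   99.        ]
[402 130] [481 217]
2 [ 655.24635888 -120.53672096] 10.82520948373347 18
6 [ 653.45501836 -123.08523013] 7.392512034550105 18
12 [ 650.76806596 -126.90291708] 4.359883455279541 18
up 90: [ 85.76396608  -0.69974379 -83.92885369]
row [127.8  -0.5 142.9] [-0.007 -1.494  0.01 ] dist 192.0 deg 85.6
[ 500.         -130.65057532  156.03093319]
```

Emit:
carry_out:
  steps:
    - [29,0,-28,0,0,0]
    - [127.8,-0.5,112,-0.007,-1.494,0.01]
    - [127.8,-0.5,112,-0.007,-1.494,0.01]
    - [127.8,-0.5,112,-0.007,-1.494,0.01]
    - [127.8,-0.5,112,-0.007,-1.494,0.01]
    - [127.8,-0.5,112,-0.007,-1.494,0.01]
    - [127.8,-0.5,112,-0.007,-1.494,0.01]
    - [127.8,-0.5,112,-0.007,-1.494,0.01]
    - [127.8,-0.5,112,-0.007,-1.494,0.01]
    - [127.8,-0.5,112,-0.007,-1.494,0.01]
  grip: 85

```text
t: 8.98
tcp_pos: [499.2, -149.8, 177.2]
tcp_rot: [2.037, 2.048, -0.343]
ft_force: [-0.9, -1.3, -0.7]
grip_width: 78.1
gripper_force: 0.0
```

```bash
python3 - <<'E'
from h import *
from bench import *
s=observe();print(s["t"],s["qpos"].round(2),s["tcp_pos"])
T=tool(0,np.radians(40));g,_=grasp((500,-202,71),0,np.radians(40));rel(g-130*T.as_matrix()[:,2],T,s)
E
```

```text
8.9833 [-0.07  0.23  1.95 -0.4   0.98  0.15] [ 499.20690996 -149.84968626  177.22086436]
row [25.   0.9 13.8] [ 0.001 -0.367  0.006] dist 29.0 deg 21.0
```

Emit:
carry_out:
  steps:
    - [25,0.9,13.8,0.001,-0.367,0.006]
    - [25,0.9,13.8,0.001,-0.367,0.006]
    - [25,0.9,13.8,0.001,-0.367,0.006]
    - [25,0.9,13.8,0.001,-0.367,0.006]
    - [25,0.9,13.8,0.001,-0.367,0.006]

```text
t: 9.4
tcp_pos: [498.5, -129.9, 153.6]
tcp_rot: [1.818, 1.828, -0.666]
ft_force: [-0.2, -0.4, 0.2]
grip_width: 77.8
gripper_force: 0.0
```

```bash
python3 - <<'E'
from h import *
from bench import *
s=observe();print(s["t"],s["qpos"].round(2),s["tcp_pos"])
T=tool(0,np.radians(40));g,_=grasp((500,-202,71),0,np.radians(40));rel(g,T,s)
E
```

```text
9.4 [ 0.19  0.37  1.99 -0.78  1.09  0.67] [ 498.52534194 -129.88735942  153.62798809]
row [ -2.8   2.2 128.6] [-0.006 -0.005  0.008] dist 129.0 deg 0.6
```

Emit:
carry_out:
  steps:
    - [-0.7,1,32,-0.003,-0.002,0.004]
    - [-1.5,2,65,-0.006,-0.005,0.008]
    - [-2.5,2,95,-0.006,-0.005,0.008]
    - [-2.8,2,115,-0.006,-0.005,0.008]
    - [-2.8,2,128,-0.006,-0.005,0.008]
    - [-2.8,2,128,-0.006,-0.005,0.008]
    - [-2.8,2,128,-0.006,-0.005,0.008]

```text
t: 9.98
tcp_pos: [501.3, -216.6, 59.7]
tcp_rot: [1.825, 1.807, -0.657]
ft_force: [1.4, 0.2, 1.4]
grip_width: 78.4
gripper_force: 0.0
```

```bash
python3 - <<'E'
from h import *
from bench import *
s=observe();print(s["t"],s["qpos"].round(2),s["tcp_pos"])
T=tool(0,np.radians(40));g,_=grasp((500,-202,71),0,np.radians(40));rel(g,T,s)
E
```

```text
9.9833 [ 0.03  0.53  2.05 -0.99  0.88  0.81] [ 501.25063852 -216.56009037   59.73955714]
row [ 3.9 -1.3  1. ] [ 0.    -0.001 -0.01 ] dist 4.0 deg 0.6
```

Emit:
carry_out:
  steps:
    - [3,-1,1,0,0,-0.008]
    - [3,-1,1,0,0,-0.008]
    - [3,-1,1,0,0,-0.008]

```text
t: 10.23
tcp_pos: [501.4, -213.5, 57.6]
tcp_rot: [1.815, 1.816, -0.658]
ft_force: [0.2, -0.2, -0.1]
grip_width: 77.9
gripper_force: 0.0
```

Emit:
carry_out:
  steps:
    - [0,0,0,0,0,0]
    - [0,0,0,0,0,0]
    - [0,0,0,0,0,0]
    - [0,0,0,0,0,0]
    - [0,0,0,0,0,0]
    - [0,0,0,0,0,0]
    - [0,0,0,0,0,0]
    - [0,0,0,0,0,0]
  grip: 40

```text
t: 10.9
tcp_pos: [501.3, -214.1, 57.0]
tcp_rot: [1.816, 1.816, -0.659]
ft_force: [0.6, 3.2, 3.9]
grip_width: 55.3
gripper_force: 29.9
```

```bash
python3 - <<'E'
from h import *
from bench import *
s=observe();print(s["t"],s["qpos"].round(2),s["tcp_pos"],s["grip_width"],s["gripper_force"],s["ft_force"])
W=tcp(s);G=np.linalg.inv(tum((s["tcp_pos"][0],-149.5,71),(0,-1,0)))@W;pickle.dump(G,open("G2.pkl","wb"))
print(W[:3,:3].round(3))
C=R.from_matrix(W[:3,:3]);print("up100",C.inv().apply([0,0,100]))
for yaw in (0,-45):
    a=np.radians(yaw);M=tum((652,-124,20+120+110),(0,0,-1),(np.cos(a),np.sin(a),0))@G;print(M[:3,3]);relM(M,s)
E
```

```text
10.9 [ 0.03  0.53  2.05 -0.99  0.87  0.82] [ 501.26013065 -214.07225102   57.03064652] 55.2994620868007 29.925637375563383 [0.57859231 3.18367558 3.94624638]
[[ 0.001  1.     0.002]
 [ 0.766  0.001 -0.643]
 [-0.643  0.003 -0.766]]
up100 [-64.2974027    0.25639348 -76.58836902]
[ 652.         -110.03064652  185.42774898]
row [  -2.7  151.2 -164.9] [0.002 1.571 0.004] dist 224.0 deg 90.0
[ 661.87782458 -114.12217542  185.42774898]
row [  -5.8  161.  -162.2] [-0.074  1.48   0.869] dist 229.0 deg 98.4
```

Emit:
carry_out:
  steps:
    - [-15,0,-18,0,0,0]
    - [-40,0,-47,0,0,0]
    - [-62,0,-74,0,0,0]
    - [-74,0,-88,0,0,0]
    - [-74,0,-88,0,0,0]
    - [-5.8,161,-162.2,-0.074,1.48,0.869]
    - [-5.8,161,-162.2,-0.074,1.48,0.869]
    - [-5.8,161,-162.2,-0.074,1.48,0.869]
    - [-5.8,161,-162.2,-0.074,1.48,0.869]
    - [-5.8,161,-162.2,-0.074,1.48,0.869]

```text
t: 11.73
tcp_pos: [665.5, -112.3, 184.9]
tcp_rot: [2.356, 1.76, -0.011]
ft_force: [-0.8, -0.1, -2.8]
grip_width: 55.8
gripper_force: 29.9
```

```bash
python3 - <<'E'
from h import *
from bench import *
s=observe();print(s["t"],s["qpos"].round(2),s["tcp_pos"],s["grip_width"],s["gripper_force"])
G=pickle.load(open("G2.pkl","rb"));a=np.radians(-45);relM(tum((652,-124,250),(0,0,-1),(np.cos(a),np.sin(a),0))@G,s)
M=tcp(s)@np.linalg.inv(G);print(M[:3,3],M[:3,2])
E
```

```text
11.7333 [-0.09  0.39  1.66 -0.19  0.97  0.3 ] [ 665.47929867 -112.26762128  184.94573731] 55.772232162715255 29.915658719837666
row [-2.9 -2.8 -0.6] [-0.046  0.935  0.55 ] dist 4.0 deg 62.2
[671.39740524 -65.31495761 231.0449979 ] [-0.15037762 -0.83198411 -0.53403091]
```

Emit:
carry_out:
  steps:
    - [-2.9,-2.8,-0.6,-0.046,0.935,0.55]
    - [-2.9,-2.8,-0.6,-0.046,0.935,0.55]
    - [-2.9,-2.8,-0.6,-0.046,0.935,0.55]
    - [-2.9,-2.8,-0.6,-0.046,0.935,0.55]
    - [-2.9,-2.8,-0.6,-0.046,0.935,0.55]
    - [-2.9,-2.8,-0.6,-0.046,0.935,0.55]
    - [-2.9,-2.8,-0.6,-0.046,0.935,0.55]
    - [-2.9,-2.8,-0.6,-0.046,0.935,0.55]
    - [-2.9,-2.8,-0.6,-0.046,0.935,0.55]
    - [-2.9,-2.8,-0.6,-0.046,0.935,0.55]

```text
t: 12.57
tcp_pos: [654.8, -116.9, 180.8]
tcp_rot: [-2.398, -0.979, -1.103]
ft_force: [-0.4, -0.7, -2.8]
grip_width: 55.2
gripper_force: 29.9
```

```bash
python3 - <<'E'
from h import *
from bench import *
s=observe();print(s["t"],s["qpos"].round(2),s["tcp_pos"],s["grip_width"],s["gripper_force"])
G=pickle.load(open("G2.pkl","rb"))
M=tcp(s)@np.linalg.inv(G);print(M[:3,3],M[:3,2])
P=[]
d=[capture("scene"),capture("side"),capture("wrist")];pickle.dump((s,d),open("c2.pkl","wb"))
a=cv2.resize(d[0]["img"][100:240,230:360,::-1],(390,420),interpolation=2);b=cv2.resize(d[1]["img"][110:250,310:440,::-1],(390,420),interpolation=2)
cv2.imwrite("pics/peg.png",np.hstack([a,b]))
E
```

```text
12.5667 [-0.59  0.45  1.9   1.13  0.98 -0.57] [ 654.79234391 -116.90164864  180.82268055] 55.23007597110676 29.920877795666456
[ 645.60274857 -126.81499031  245.49103009] [-0.01125424  0.00115623 -0.999936  ]
```

View pics/peg.png

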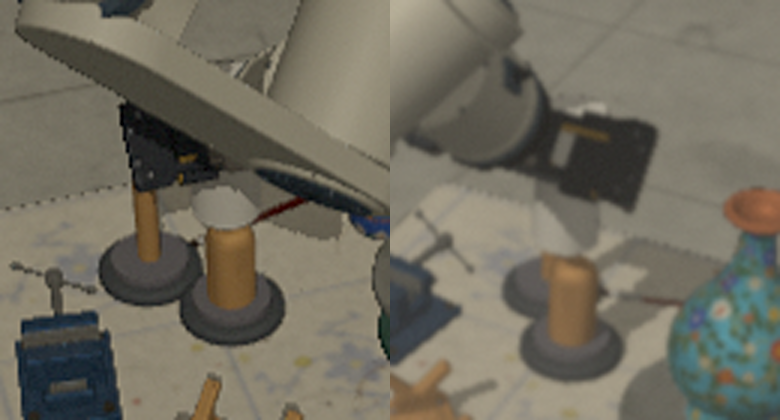

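The left part (scene view) shows the mouth-down tumbler just above and behind the stout peg's top: tumbler at crop x≈193–257, peg at 207–255. The right part (side view) shows the tumbler at about 535–598 and the peg at 550–597. I'll measure the edges numerically.

```bash
python3 - <<'E'
from h import *
s,d=pickle.load(open("c2.pkl","rb"))
np.set_printoptions(linewidth=250)
S,D=d[0]["img"],d[1]["img"]
print("scene gray, cols 290-322")
for r in range(162,182,2): print(r,cv2.cvtColor(S[r:r+1,288:322],cv2.COLOR_RGB2GRAY)[0])
print("side cols 352-386")
for r in range(168,200,3): print(r,cv2.cvtColor(D[r:r+1,350:386],cv2.COLOR_RGB2GRAY)[0])
for n,I,(x,y,w,h) in (("S",S,(292,172,30,34)),("D",D,(355,193,28,34))):
    H=cv2.cvtColor(I[y:y+h,x:x+w],cv2.COLOR_RGB2HSV);m=(H[...,0]<20)&(H[...,0]>6)&(H[...,1]>95)
    for r in range(0,h,3):
        c=np.flatnonzero(m[r]); 
        if len(c): print(n,y+r,x+c[0],x+c[-1],x+c.mean())
# projection of peg axis for hypothesised peg centre, and tumbler
def proj(c,P):
    q=R.from_rotvec(c["orientation"]).inv().apply(np.array(P)-c["xyz"]);K=c["camera_matrix"];return (K[0,0]*q[0]/-q[2]+K[0,2],K[1,1]*q[1]/q[2]+K[1,2])
M=tcp(s)@np.linalg.inv(pickle.load(open("G2.pkl","rb")))
m=M[:3,3]+120*M[:3,2];print("mouth",m)
for c in d[:2]:
    print("peg95,25",np.round(proj(c,(652,-124,95)),1),np.round(proj(c,(652,-124,25)),1),"mouth",np.round(proj(c,m),1),"mid",np.round(proj(c,M[:3,3]+80*M[:3,2]),1), "dpx/dx,dy",np.round(np.subtract(proj(c,(662,-124,60)),proj(c,(652,-124,60))),1),np.round(np.subtract(proj(c,(652,-114,60)),proj(c,(652,-124,60))),1))
E
```

```text
scene gray, cols 290-322
162 [ 97  92  83  90  89  87  78  80  80  80  78  78  78  82 122 122 123 126 121  84  83  84  86  87  88  89  87  86  89  91  95  98  94  87]
164 [ 97  94  95  97  95  88  76  79 112 120 126 127 130 131 130 133 133 132 134 133 124 136 118  84  86  87  86  84  87  95  97  95  97  96]
166 [ 94  92  96  98  97  90 101 110 116 120 124 126 130 130 132 131 134 132 133 133 133 133 132 129 115  86  88  86  89  96  97 100  96  97]
168 [ 98  96  93  94  93  93  98 109 118 119 122 127 128 130 131 131 132 134 135 135 133 133 129 131 126 125 109  86  87  93  98  98  97  75]
170 [ 98 130 127 125 128 137 113 108 117 121 123 126 129 130 131 131 132 133 134 134 132 131 132 128 125 124 120 112 103  74  62  40  23  14]
172 [137 136 134 134 135 135 130 113 117 118 123 127 128 129 132 131 133 133 133 135 134 133 131 130 126 125 120  89  37  29  27  56  87  91]
174 [132 135 134 135 134 136 136 136 129 103 114 132 132 131 133 133 134 135 134 135 133 134 135 136 105  86  61  86 127 127 131 127 122  89]
176 [126 132 135 136 135 135 137 137 136 137 122  65  79  96  94 107  96 100 102 
[... 2025 characters left out ...]
8 318.0
S 175 312 312 312.0
S 178 299 314 306.5
S 181 294 314 305.1666666666667
S 184 299 314 306.5
S 187 299 314 306.5
S 190 299 314 306.5
S 193 299 314 306.5
S 196 299 314 306.5
S 199 300 314 307.0
S 202 304 310 307.0
D 196 361 374 367.38461538461536
D 199 361 377 369.0
D 202 362 378 370.0
D 205 364 377 370.5
D 208 364 378 371.0
D 211 363 377 370.0
D 214 363 377 370.0
D 217 363 377 370.0
D 220 363 376 369.5
D 223 365 375 370.0
mouth [ 644.25223981 -126.6762425   125.49871002]
peg95,25 [305.9 176.4] [306.6 197.5] mouth [305.1 168.8] mid [304.8 155.3] dpx/dx,dy [ 1.9 -2.4] [-3.5 -1.2]
peg95,25 [370.4 197.7] [369.4 219.7] mouth [368.3 188.7] mid [369.1 175. ] dpx/dx,dy [ 3.7 -0.6] [-1.3 -2.2]
```

```bash
cat > pg.py <<'E'
from h import *
from bench import *
import sys
s=observe();G=pickle.load(open("G2.pkl","rb"));M=tcp(s)@np.linalg.inv(G)
print(s["t"],s["qpos"].round(2),s["ft_force"].round(1),s["gripper_force"]);print("mouth",M[:3,3]+120*M[:3,2],M[:3,2])
a=np.radians(-45)
for z in map(float,sys.argv[1:]): print(z);relM(tum((652,-124.5,z+120),(0,0,-1),(np.cos(a),np.sin(a),0))@G,s)
E
python3 pg.py 120
```

```text
12.7167 [-0.59  0.45  1.9   1.12  0.97 -0.56] [-0.1 -0.1 -1.6] 29.92046618834138
mouth [ 647.34970878 -126.5056987   129.21170171] [-0.00731841 -0.00756268 -0.99994462]
120.0
row [-4.2  1.9  9. ] [-0.001  0.011  0.001] dist 10.0 deg 0.6
```

Emit:
carry_out:
  steps:
    - [-4.2,1.9,9,-0.001,0.011,0.001]
    - [-4.2,1.9,9,-0.001,0.011,0.001]
    - [-4.2,1.9,9,-0.001,0.011,0.001]
    - [-4.2,1.9,9,-0.001,0.011,0.001]
    - [-4.2,1.9,9,-0.001,0.011,0.001]
    - [-4.2,1.9,9,-0.001,0.011,0.001]

```text
t: 13.22
tcp_pos: [662.5, -114.4, 177.3]
tcp_rot: [-2.39, -0.989, -1.121]
ft_force: [0.7, 0.2, -0.7]
grip_width: 55.8
gripper_force: 29.9
```

```bash
python3 pg.py 120 100 80 60
```

```text
13.2167 [-0.59  0.47  1.9   1.15  0.97 -0.59] [ 0.7  0.2 -0.7] 29.92068501189351
mouth [ 652.84512334 -124.25693579  121.8048302 ] [ 4.11278641e-03  8.70749055e-04 -9.99991163e-01]
120.0
row [-1.8 -0.3  0.7] [ 0.001 -0.004  0.002] dist 2.0 deg 0.2
100.0
row [-17.2  -0.4  13.6] [ 0.001 -0.004  0.002] dist 22.0 deg 0.2
80.0
row [-32.5  -0.4  26.4] [ 0.001 -0.004  0.002] dist 42.0 deg 0.2
60.0
row [-47.9  -0.5  39.2] [ 0.001 -0.004  0.002] dist 62.0 deg 0.2
```

Aligned to about 1 mm; descending slowly.

Emit:
carry_out:
  steps:
    - [-5,-0.3,3.5,0,-0.004,0.002]
    - [-9,-0.3,7,0,-0.004,0.002]
    - [-13,-0.3,10,0,-0.004,0.002]
    - [-17.2,-0.4,13.6,0,-0.004,0.002]
    - [-21,-0.4,17,0,-0.004,0.002]
    - [-25,-0.4,20,0,-0.004,0.002]
    - [-29,-0.4,23.2,0,-0.004,0.002]
    - [-32.5,-0.4,26.4,0,-0.004,0.002]
    - [-32.5,-0.4,26.4,0,-0.004,0.002]
    - [-32.5,-0.4,26.4,0,-0.004,0.002]

```text
t: 14.05
tcp_pos: [662.0, -114.9, 134.1]
tcp_rot: [-2.394, -0.986, -1.115]
ft_force: [6.2, 2.9, -5.3]
grip_width: 55.6
gripper_force: 29.9
```

```bash
python3 pg.py 60 50 40 30
```

```text
14.05 [-0.59  0.53  1.92  1.2   0.93 -0.68] [ 6.2  2.9 -5.3] 29.947603102773428
mouth [ 652.11569769 -124.77485029   78.66929658] [-6.65426537e-04 -3.60566977e-04 -9.99999714e-01]
60.0
row [-14.2  -0.3  12.1] [ 0.001  0.001 -0.001] dist 19.0 deg 0.1
50.0
row [-21.9  -0.3  18.5] [ 0.001  0.001 -0.001] dist 29.0 deg 0.1
40.0
row [-29.5  -0.3  24.9] [ 0.001  0.001 -0.001] dist 39.0 deg 0.1
30.0
row [-37.2  -0.3  31.4] [ 0.001  0.001 -0.001] dist 49.0 deg 0.1
```

Emit:
carry_out:
  steps:
    - [1.4,0.4,1.6,0,0,0]
    - [-2,0.4,5,0,0,0]
    - [-5.5,0.4,7.8,0,0,0]
    - [-9,0.4,10.7,0,0,0]
    - [-12.8,0.4,13.7,0,0,0]
    - [-12.8,0.4,13.7,0,0,0]
    - [-12.8,0.4,13.7,0,0,0]

```text
t: 14.63
tcp_pos: [663.4, -113.4, 115.5]
tcp_rot: [-2.394, -0.986, -1.115]
ft_force: [4.6, 1.3, -3.8]
grip_width: 55.9
gripper_force: 30.0
```

```bash
python3 pg.py 50 40 30 20
```

```text
14.6333 [-0.58  0.57  1.92  1.23  0.92 -0.72] [ 4.6  1.3 -3.8] 29.954065270721912
mouth [ 653.47278341 -123.26559658   60.03470174] [-1.22926898e-03  2.98670357e-04 -9.99999200e-01]
50.0
row [-8.9 -0.2  5. ] [ 0.     0.001 -0.002] dist 10.0 deg 0.1
40.0
row [-16.6  -0.2  11.4] [ 0.     0.001 -0.002] dist 20.0 deg 0.1
30.0
row [-24.2  -0.2  17.8] [ 0.     0.001 -0.002] dist 30.0 deg 0.1
20.0
row [-31.9  -0.2  24.3] [ 0.     0.001 -0.002] dist 40.0 deg 0.1
```

Emit:
carry_out:
  steps:
    - [1.1,1,1.4,0,0,0]
    - [1.1,1,1.4,0,0,0]
    - [-2.7,1,4.6,0,0,0]
    - [-6.5,1,7.8,0,0,0]
    - [-10.3,1,11,0,0,0]
    - [-14.2,1,14.3,0,0,0]
    - [-14.2,1,14.3,0,0,0]
    - [-14.2,1,14.3,0,0,0]

```text
t: 15.3
tcp_pos: [665.3, -112.7, 95.5]
tcp_rot: [-2.393, -0.986, -1.115]
ft_force: [-0.6, -0.2, -0.8]
grip_width: 55.5
gripper_force: 30.0
```

```bash
python3 pg.py 20
```

```text
15.3 [-0.58  0.6   1.92  1.25  0.91 -0.76] [-0.6 -0.2 -0.8] 29.960601646453142
mouth [ 655.34545909 -122.54184977   40.06134221] [-1.23342064e-03  7.01148325e-04 -9.99998994e-01]
20.0
row [-17.8  -1.   10. ] [ 0.     0.    -0.002] dist 20.0 deg 0.1
```

Emit:
carry_out:
  steps:
    - [-3,0,2.6,0,0,0]
    - [-6.1,0,5.1,0,0,0]
    - [-8.4,0,7.1,0,0,0]
    - [-10.7,0,9,0,0,0]
    - [-11.5,0,9.6,0,0,0]
    - [-11.5,0,9.6,0,0,0]
    - [-11.5,0,9.6,0,0,0]

```text
t: 15.88
tcp_pos: [665.6, -112.9, 81.1]
tcp_rot: [-2.393, -0.986, -1.116]
ft_force: [-0.5, 0.1, -1.2]
grip_width: 55.8
gripper_force: 30.0
```

Emit:
carry_out:
  steps:
    - [-0.8,0,0.6,0,0,0]
    - [-1.5,0,1.3,0,0,0]
    - [-1.5,0,1.3,0,0,0]
    - [-1.5,0,1.3,0,0,0]

```text
t: 16.22
tcp_pos: [665.6, -112.9, 79.2]
tcp_rot: [-2.393, -0.986, -1.116]
ft_force: [-0.2, 0.4, -1.3]
grip_width: 56.0
gripper_force: 30.0
```

Emit:
carry_out:
  steps:
    - [-0.8,0,0.6,0,0,0]
    - [-1.5,0,1.3,0,0,0]
    - [-1.5,0,1.3,0,0,0]
    - [-1.5,0,1.3,0,0,0]

```text
t: 16.55
tcp_pos: [665.9, -112.8, 77.7]
tcp_rot: [-2.393, -0.986, -1.117]
ft_force: [0.4, 0.8, 3.0]
grip_width: 55.5
gripper_force: 29.9
```

Emit:
carry_out:
  steps:
    - [-0.4,0,0.3,0,0,0]
    - [-0.8,0,0.6,0,0,0]
    - [-0.8,0,0.6,0,0,0]
    - [-0.8,0,0.6,0,0,0]

```text
t: 16.88
tcp_pos: [666.2, -112.6, 77.5]
tcp_rot: [-2.391, -0.987, -1.119]
ft_force: [-1.5, 2.1, 8.4]
grip_width: 55.2
gripper_force: 29.9
```

Emit:
carry_out:
  steps:
    - [0,0,0,0,0,0]
    - [0,0,0,0,0,0]
    - [0,0,0,0,0,0]
    - [0,0,0,0,0,0]
    - [0,0,0,0,0,0]
    - [0,0,0,0,0,0]
  grip: 85

```text
t: 17.38
tcp_pos: [665.5, -112.9, 76.0]
tcp_rot: [-2.394, -0.986, -1.115]
ft_force: [-0.5, -0.1, 0.0]
grip_width: 78.3
gripper_force: 0.0
```

Emit:
carry_out:
  steps:
    - [0,0,-15,0,0,0]
    - [0,0,-40,0,0,0]
    - [0,0,-75,0,0,0]
    - [0,0,-110,0,0,0]
    - [0,0,-145,0,0,0]
    - [0,0,-150,0,0,0]
    - [0,0,-150,0,0,0]
    - [0,0,-150,0,0,0]

```text
t: 18.05
tcp_pos: [583.8, -194.1, 172.7]
tcp_rot: [-2.394, -0.986, -1.116]
ft_force: [0.6, -0.4, -0.1]
grip_width: 78.1
gripper_force: 0.0
```

```bash
python3 - <<'E'
from h import *
from bench import *
np.set_printoptions(linewidth=250)
s=observe();print(s["t"],s["tcp_pos"],s["grip_width"],s["ft_force"])
w=capture("wrist");c=capture("scene");d=capture("side");pickle.dump((s,w,c,d),open("c3.pkl","wb"))
def proj(c,P,s=None):
    if s is None: q=R.from_rotvec(c["orientation"]).inv().apply(np.array(P)-c["xyz"])
    else: q=(np.linalg.inv(tcp(s)@c["hand_eye"])@np.r_[P,1])[:3]
    K=c["camera_matrix"];return np.round((K[0,0]*q[0]/-q[2]+K[0,2],K[1,1]*q[1]/q[2]+K[1,2]),1)
for n,k,st in(("w",w,s),("S",c,None),("D",d,None)):
    print(n,"top140",proj(k,(652,-124.5,140),st),"rim20",proj(k,(652,-124.5,20),st))
    u,v=proj(k,(652,-124.5,90),st).astype(int)
    if 30<u<610 and 0<v<480:
        for r in (-6,0,6): print(v+r,u-24,cv2.cvtColor(k["img"][v+r:v+r+1,max(0,u-24):u+25],cv2.COLOR_RGB2GRAY)[0])
        V=int(proj(k,(652,-124.5,140),st)[1]);print("col",u,V-14,cv2.cvtColor(k["img"][V-14:v+50,u:u+1],cv2.COLOR_RGB2GRAY)[:,0])
E
```

```text
18.05 [ 583.799749   -194.13214661  172.69683903] 78.1053066649517 [ 0.63293003 -0.35792324 -0.14125486]
w top140 [312.7 194.8] rim20 [312.9 271.5]
226 288 [107 103 104 111 103 107 103 107 109 105 107 110 111 104 105 108 111 113 108 114 111 110 110 114 120 112 117 120 123 116 133 131 121 123 129 127 124 118 123 123 120 123 119 121 117 121 125 118 116]
232 288 [101 106 108 107 105 104 108 107 106 106 110 109 110 108 110 105 109 110 107 110 111 114 108 115 117 111 120 113 116 120 116 115 117 116 124 118 117 118 122 122 127 115 120 125 119 122 115 123 124]
238 288 [107 106 106 101 105 107 105 107 105 109 100 107 108 110 113 113 109 111 108 111 110 112 111 110 110 115 114 114 118 112 119 119 116 113 118 116 123 116 121 122 117 118 121 115 119 121 122 125 122]
col 312 180 [145 145 147 147 143 145 146 145 143 141 144 146 144 145 144 143 143 146 144 144 146 143 145 140 142 146 142 142 144 147 148 142 144 147 145 149 168 166 149 132 155 179 183 167 144 120 120 110 114 115 110 112 117 116 117 111 114 111 110 115 110 113
 113 115 109 111 115 113 114 117 104 114 112 118 116 121 116 116 111 113 
[... 1388 characters left out ...]
44  47  48  49  48  46  46  49  46  47  48  47  50  55  53  51  51  59  75  97 106 110 109 107 108 110 116 128 132 121 109 109 109 109 110 111 109 108 108]
205 346 [137 109  83  73  71  70  72  74  75  68  62  56  54  53  49  48  46  48  49  50  48  49  48  50  52  60  76  95 108 110 110 108 109 108 108 112 126 130 126 115 111 107 107 108 109 108 109 107 108]
col 370 168 [129 128 127 129 128 128 127 128 122  91  61  49  49  50  51  51  50  49  47  46  48  47  48  47  46  47  45  49  48  51  55  53  48  48  48  49  49  52  52  58  68  83  97 107 108 107 106 109 114 129 142 148 147 147 145 147 145 143 128 107  94  84
  79  77  75  76  74  72  83 112 140 151 153 150 153 155 155 152 145 141 138]
```

Emit:
carry_out:
  steps:
    - [6,0,-40,0,0,0]
    - [12,0,-80,0,0,0]
    - [18,0,-120,0,0,0]
    - [22,0,-160,0,0,0]
    - [24,0,-200,0,0,0]
    - [24,0,-204,0,0,0]
    - [24,0,-204,0,0,0]

```text
t: 18.78
tcp_pos: [484.2, -294.0, 322.8]
tcp_rot: [-2.395, -0.987, -1.117]
ft_force: [0.5, -0.9, -0.7]
grip_width: 78.1
gripper_force: 0.0
```

```bash
python3 - <<'E'
from h import *
from bench import *
np.set_printoptions(linewidth=250)
s=observe();print(s["t"],s["tcp_pos"])
w=capture("wrist");c=capture("scene");d=capture("side");pickle.dump((s,w,c,d),open("c4.pkl","wb"))
def proj(c,P,s=None):
    if s is None: q=R.from_rotvec(c["orientation"]).inv().apply(np.array(P)-c["xyz"])
    else: q=(np.linalg.inv(tcp(s)@c["hand_eye"])@np.r_[P,1])[:3]
    K=c["camera_matrix"];return np.round((K[0,0]*q[0]/-q[2]+K[0,2],K[1,1]*q[1]/q[2]+K[1,2]),1)
for n,k,st in(("w",w,s),("S",c,None),("D",d,None)):
    a,b=proj(k,(652,-124.5,140),st),proj(k,(652,-124.5,20),st);print(n,"top",a,"rim",b)
    G=cv2.cvtColor(k["img"],cv2.COLOR_RGB2GRAY)
    u=int((a+b)[0]/2)
    for r in np.linspace(a[1]+3,b[1]-3,4).astype(int): print(r,u-24,G[r,u-24:u+25])
    print("col",u,int(a[1])-20,G[int(a[1])-20:int(b[1])+30,u])
E
```

```text
18.7833 [ 484.22766922 -293.95018844  322.79601181]
w top [312.2 191.1] rim [312.2 241.1]
194 288 [ 69  65  67  77  98 112 131 139 139 138 138 143 141 140 141 140 138 144 140 140 134 141 141 143 146 153 167 187 189 192 189 187 196 205 211 202 187 177 174 173 182 184 161 139 124 127 133 132 135]
208 288 [ 96  96 100  96 110 133 154 147 140 129 115 104 105 104 104 105 106 109 109 107 107 105 110 109 111 114 112 112 112 118 113 115 112 120 115 120 121 118 120 121 115 119 115 118 129 126 122 128 125]
223 288 [ 72  76  75  69  70  85 122 153 160 169 169 170 176 179 181 185 187 182 185 187 188 187 187 181 165 132 115 111 115 117 120 117 112 122 117 120 118 121 114 121 114 121 115 132 131 133 127 128 141]
238 288 [ 59  66  69  78  89  97 106 130 152 161 173 175 178 178 183 179 184 186 188 185 186 192 190 187 194 189 188 186 184 181 184 178 178 171 166 165 158 148 145 134 121  96  92  94  78  62  61  62  64]
col 312 171 [130 128 132 130 139 143 141 143 142 141 143 138 141 141 139 140 142 144 138 140 142 140 140 146 140 141 142 141 142 146 143 146 141 137 128 117 112 111 112 113 112 113 114 1
[... 1990 characters left out ...]
51 154 147 124 108 105 108 109 109 110 110 109 110 110 109 108 106 102  94 103 107 106 105 104 104 101 100 100 102 105 106]
218 346 [149 150 153 154 153 153 155 153 146 127 101  85  87 101 131 143 148 150 152 153 153 154 150 150 148 145 142 137 134 129 123 119 114 109 101  88  81  86  97 103 109 108 109 107 107 107 109 110 111]
col 370 162 [127 124 121 119 124 128 129 128 128 127 126 128 128 128 127 122 119 117 115 116 118 118 119 117 118 119 118 112 106 105 106 106 104 107 107 106 105 107 107 109 106 109 106 107 107 108 109 108 108 113 133 143 147 147 149 147 148 147 148 147 148 148
 147 142 129 109  91  86  84  76  77  77  76  75  81 114 141 152 151 151 153 154 156 151 146 141 138 143 149]
```

```bash
python3 - <<'E'
from h import *
s,w,c,d=pickle.load(open("c4.pkl","rb"));c0=pickle.load(open("c0.pkl","rb"))
def proj(c,P,s=None):
    if s is None: q=R.from_rotvec(c["orientation"]).inv().apply(np.array(P)-c["xyz"])
    else:
        A=np.linalg.inv(tcp(s)@c["hand_eye"]);q=P@A[:3,:3].T+A[:3,3]
    K=c["camera_matrix"];q=np.atleast_2d(q);return np.c_[K[0,0]*q[:,0]/-q[:,2]+K[0,2],K[1,1]*q[:,1]/q[:,2]+K[1,2]]
t=np.linspace(0,2*np.pi,721)
def circ(r,z): return np.c_[652+r*np.cos(t),-124.5+r*np.sin(t),0*t+z]
for n,k,st,col in(("w",w,s,312),("S",c,None,306),("D",d,None,370)):
    for nm,r,z in (("rim",28,20),("rim+5",28,25),("collar",34,20),("foot",46,0),("base",28,140)):
        P=proj(k,circ(r,z),st);q=P[abs(P[:,0]-col)<0.6];print(n,nm,"rows",q[:,1].min().round(1),q[:,1].max().round(1),"x",P[:,0].min().round(1),P[:,0].max().round(1))
for n,I in (("S0",c0["scene"]["img"][190:220,306]),("S",c["img"][190:220,306]),("D0",c0["side"]["img"][210:245,370]),("D",d["img"][210:245,370]),("w",w["img"][245:275,312])): print(n,I.tolist())
E
```

```text
w rim rows 227.4 255.7 x 295.1 329.4
w rim+5 rows 225.6 254.0 x 295.0 329.5
w collar rows 224.5 258.9 x 291.4 333.0
w foot rows 225.9 271.8 x 284.9 339.6
w base rows 176.2 207.1 x 291.5 332.9
S rim rows 191.7 206.6 x 295.9 317.8
S rim+5 rows 190.3 205.2 x 295.8 317.8
S collar rows 190.2 208.3 x 293.5 320.2
S foot rows 192.8 217.3 x 289.2 324.9
S base rows 154.6 169.4 x 293.9 317.4
D rim rows 215.0 227.9 x 358.7 380.1
D rim+5 rows 213.5 226.4 x 358.7 380.2
D collar rows 213.7 229.4 x 356.4 382.4
D foot rows 217.0 238.3 x 351.7 386.5
D base rows 176.8 189.1 x 359.9 382.6
S0 [[117, 87, 49], [118, 87, 48], [118, 86, 50], [120, 90, 49], [116, 87, 46], [118, 89, 53], [119, 88, 50], [118, 89, 51], [118, 88, 50], [119, 90, 52], [117, 86, 49], [118, 88, 51], [120, 88, 49], [92, 78, 65], [76, 73, 71], [79, 75, 72], [80, 76, 72], [76, 71, 69], [67, 62, 62], [55, 55, 53], [52, 55, 52], [58, 57, 54], [62, 62, 58], [53, 54, 50], [39, 43, 41], [79, 73, 66], [121, 116, 105], [126, 121, 112], [125, 121, 111], [130, 125, 111]]
S [[138, 134, 117], [136, 130, 115], [136, 132, 116], [137, 131, 116], [137
[... 1294 characters left out ...]
83, 80], [77, 77, 72], [78, 77, 74], [78, 77, 75], [77, 76, 72], [75, 76, 70], [83, 81, 74], [119, 114, 102], [148, 140, 124], [160, 152, 132], [159, 151, 132], [159, 151, 131], [161, 152, 133], [162, 154, 133], [165, 155, 136]]
w [[193, 181, 164], [200, 186, 172], [202, 187, 172], [196, 185, 169], [199, 188, 170], [198, 187, 170], [198, 186, 172], [173, 162, 148], [135, 126, 118], [105, 93, 95], [100, 93, 95], [103, 93, 89], [97, 90, 91], [89, 80, 80], [79, 74, 71], [68, 68, 62], [76, 75, 70], [79, 75, 73], [88, 86, 84], [93, 91, 88], [90, 85, 85], [75, 70, 69], [81, 79, 73], [102, 95, 86], [163, 151, 135], [204, 189, 165], [209, 194, 174], [212, 195, 173], [208, 193, 170], [211, 197, 176]]
```

```bash
python3 -c "
from bench import *
print(hand_in())"
```

```text
the job is handed in; nothing more can be done
None
```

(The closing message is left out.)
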